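# Seat the drilling template and hold the spring clamp down level

## Task

Lower the plywood template over the two locating pins of the bench fixture until it lies flush on the base, and let go of it. Then press the spring-return hold-down lever down by its wooden side grip until its arm is level, not rammed on to its stop, so that the sprung rubber foot clamps the template, and finish while still holding the lever there, and no longer touching the template. Leave the jar, the offcut and the tape measure where they are.

Things in the scene. Friction and masses are not known exactly. Their poses are not given: they have to be found in the camera images.
- template_block (a point): Centre of the hardwood grip block (28 wide in x, 80 long in y, 46 mm high) amid the loose template, a flat pale plywood plate 150 (x) x 140 (y) x 12 mm, 0.3 kg, with 14.5 mm through holes at (-50,-45) and (+50,+45) mm from its centre (a half turn fits too). This point is 35 mm above the plate's underside, 23 above its top face. z up.
- bed (a point): Point on the top face (18 mm above the bench) of the fixed plywood fixture base, midway between its two pins; the template's centre goes above it. Fixture axes: x away from the robot at yaw 0, z up. Steel pins 12 mm thick, top 8 mm tapered to 6, stand 24 mm high at (-50,-45) and (+50,+45) mm. Base: x -190 to +85, y -80 to +120 mm. Seated, the block's centre is 35 mm above this point.
- hinge (a point): Hinge of the hold-down lever, on the fixture at (-160, +87, +32) mm from bed, same axes; the hinge line is along y. The lever's steel arm, 16 mm square, reaches 174 mm from it, beside the template (9 mm from its edge), pointing steeply up at rest (top 215 mm above the bench) and to fixture +x when level.
- hold_down (a joint): Turn of the hold-down lever in rad: 0 at rest (arm 63 degrees up, held by its return spring), growing as it is pressed down; 1.10 when the arm is level. The foot meets a seated template at about 1.03 and is fully compressed (the stop) at about 1.17. At level about 7 N down on the grip holds it; let go, it springs back up.
- grip (a point): Centre of the lever's wooden side grip: round dowel 24 mm thick, 80 mm long, along the fixture's y (level at every lever angle), sticking out from the arm away from the template; 165 mm from the hinge and 47 mm to its +y. Pressed, it swings to fixture +x and down, from 197 mm to 50 mm above the bench when level. Its y is the dowel axis.
- foot: Rubber foot, 20 mm wide, 6 mm thick (origin: centre of underside), sprung 14 mm in a cross piece 100 mm out on the lever. At rest it hangs over a spot just outside the template's place; pressed, it lands on the template's top at about x -60, y +52 mm from bed. Its spring gives about 1 N at first touch plus 0.8 N per mm.
- template: The loose template itself (see template_block): origin at the centre of its underside, same axes.
- screw_jar: Bystander: glass jar with a steel lid, 60 mm in diameter, 85 mm high, origin under its centre.
- offcut: Bystander: wooden offcut 50 x 110 x 38 mm, origin under its centre.
- tape_measure: Bystander: black tape measure, 70 x 40 x 66 mm, origin under its centre.
There are look-alikes about, which are no part of the job. Of the things that look like the template, the larger one is meant.

How it is judged (in metres and radians):
On the way:
1. the template lies flush on the fixture's base over both pins, let go, with the lever still up (horizontal distance between template_block and bed below 0.004 m and z of template_block in the frame of bed below 0.038 m and angle between template_block's own z axis and vertical below 0.03 rad and angle between the x axis of template_block and the x axis of bed, either way round below 0.06 rad and contact force between each of the fingers, the arm and template below 0.2 N and value of joint hold_down below 0.5 rad), for 0.2 s.
At the end, for the whole second after the job is handed in: Template flush over both pins (centre within 4 mm, height 3 mm, tilt 0.03 rad, alignment 0.06 rad, either way round), not touched by the robot; the robot holds the grip with the lever level (joint 1.04 to 1.155 rad) and the foot presses the template with over 1 N (horizontal distance between template_block and bed below 0.004 m and z of template_block in the frame of bed below 0.038 m and angle between template_block's own z axis and vertical below 0.03 rad and angle between the x axis of template_block and the x axis of bed, either way round below 0.06 rad and contact force between each of the fingers, the arm and template below 0.2 N and value of joint hold_down between 1.04 and 1.155 rad and contact force between foot and template above 1 N and contact force between any of the fingers, the arm and hold_down above 1 N); the arm keeps its last pose, push and grip.
It fails at once if a bystander is pushed more than 30 mm (distance of any of screw_jar, offcut, tape_measure from where it was at the start of the episode above 0.03 m).
It also fails if it takes over 70 s, if anything falls off the work surface, if the arm or the gripper's body presses on something with over 40 N, if the wrist force passes 120 N, or if a joint passes its speed limit or range.

## Robot

A 6-joint arm with a two-finger parallel gripper is mounted at the origin on the work surface. World frame = base frame: x ahead of the robot, y to its left, z up, the work surface at z = 0. Lengths are in mm, angles in degrees, forces in N, time in s.
With the tool pointing down it reaches from about 300 to 850 mm from the base axis. Payload 4.2 kg.
Tool frame: the origin (TCP) lies at the very end of the fingers, on their centre line; the grasp point (between the pads) lies 19 mm behind it; x points along the fingers, y is the direction in which the jaws open and shut, and the axes are right-handed (so a half turn about x gives the same grasp; the last joint's range is limited). The gripper opens to 91 mm and grips with 3 to 60 N. Pads are 32 mm wide; open, the fingers measure 118 mm over their backs; the gripper's body (76 mm by 178 mm) begins 60 mm behind the grasp point.
Start: joints at [-75.688, 18.312, 89.639, -0, 72.044, -1.146], TCP at [153.262, -554.215, 213.976] pointing down, gripper open.
Joint ranges: [-177.97, 177.97], [-48.28, 115.42], [12.27, 149.76], [-77.06, 257.06], [2.81, 150.46], [-146.56, 146.56]. Speed limits (degrees/s): [147.25, 147.25, 180, 180, 180, 180].

## Interface

Orientations are given as [roll, pitch, yaw] about the fixed x, y, z axes, in that order (R = Rz(yaw) Ry(pitch) Rx(roll)).
In Python, from workcell import sensors, grab_frame, job_done, finder gives the robot as it stands.
- The arm moves only by the tool play_rows, never from a script. Its argument "motion" is a list of rows, each a list of 5 numbers: the shift along the world's x, y, z in m, then the turn about the world's z in rad, then the opening, from 0 (shut) to 1 (fully open). In form: [[tx, ty, tz, roll, fingers], ...]. A call has exactly 8 rows; each row is the pose to reach, as a shift and turn from the pose commanded when the call began; what a row does not reach only later rows make up. A row lasts 1/12 s, in which the tool goes at most 41.7 mm and 7.16 degrees, less where a joint would pass 70% of its speed; a pose out of reach is approached as far as the arm can. A call with a gripper value outside its range is refused whole. The fingers move at their own pace and stop on an object; "squeeze" is the grip in N (left out, the last holds). Time passes only in rows, so rows that repeat a pose let the fingers close, or fill a call up. It gives the time, the measured TCP pose, the force and the opening at its end, in the units of the state.
- sensors.state(): the state, without advancing time (a new reading comes with each control period).
- grab_frame(name): name is "side" or "top" or "wrist"; returns a dict with "img" (480x640x3 uint8, blue, green, red), "fx", "fy", "cx", "cy" (pixels), "k1" (the pictures are not rectified: a ray, as slopes to the right and down, at radius r is drawn at 1 + k1 r^2 times it, then the intrinsics apply), "rvec" (rotation vector, rad) and "tvec" (3), from world to camera coordinates, as OpenCV has them; the wrist camera has in their place "tool_from_camera" (4x4, takes a point from camera to tool coordinates, whose origin is the TCP and whose axes are the tool frame's). Camera axes: x right, y down, z forward; pixel columns grow to the right and rows downward; lengths in mm; the calibration is good to about 2 mm. A picture is of the moment at which its call begins: read the wrist's pose just before it. There is no depth.
- job_done(): hands the job in, once; it reports no verdict.
Trained networks look in a picture, given as the dict that the camera call returned (one of the last four; its "shot" number tells which), for a name from the list of things; names that differ only in an ending like _2 or _b are one class to them, and where a whole thing is asked for, a point or a joint stands for the part that bears it (a point fixed in the world has none). Each returns a list of dicts, best first, with "conf" (0 to 1); they miss things now and then, are a little off and sometimes report something else, mostly with a low value. They report only what shows in the picture. A call takes as long as a camera call. They do not tell look-alikes from the thing itself.
- finder.spot_in(picture, label): "point" ([column, row] in pixels, amid what is visible of it).
- finder.spot_point(picture, label): "point" ([column, row] in pixels: a listed point, or the origin of a listed thing).
The state is a dict: "time_s": time; "qpos": joint angles; "qvel": joint speeds; "effort": joint torques, N m; "ee_pos": TCP position; "ee_rot": TCP orientation; "force": force on the tool from outside, world axes, zero at the start; "torque": the same for the moment, N m; "gripper_width": finger opening in mm.
Only numpy, scipy, OpenCV 4.12 (cv2) and the standard library are available. Lean on these libraries where they do the work, as an engineer would, in place of code of your own. Each camera call takes 0.05 s, during which the arm holds its last target.

## Working session

There is one attempt and no reset: what is moved stays moved. The work goes in short steps, Python scripts to look and compute and a tool call to move; the robot and the scene stay as the last step left them, time stands still between calls to the robot, and variables do not carry over. Pictures are saved under pics/ and viewed, and the job is handed in when it is done.

Besides the shell and the picture viewer there is one more tool, called after "Emit:" as a command line: name --pt "numbers of a row" for each row, then --argument value for the rest. play_rows: Moves the arm, as the interface text tells. Its arguments: {"type":"object","properties":{"motion":{"type":"array","items":{"type":"array","items":{"type":"number"}}},"squeeze":{"type":"number"}},"required":["motion"]}

```bash
mkdir -p pics; ls
cat > h.py <<'E'
import numpy as np, cv2, json
from workcell import sensors, grab_frame, job_done, finder
from scipy.spatial.transform import Rotation as R
def cam(f,st=None):
    # returns Rwc (cam->world), origin
    if 'rvec' in f:
        Rm=cv2.Rodrigues(np.array(f['rvec'],float))[0]; t=np.array(f['tvec'],float).ravel()
        return Rm.T, -Rm.T@t
    T=np.array(f['tool_from_camera']); 
    Rt=R.from_euler('xyz',st['ee_rot'],degrees=True).as_matrix()
    return Rt@T[:3,:3], Rt@T[:3,3]+np.array(st['ee_pos'])
def ray(f,p,st=None):
    Rm,o=cam(f,st)
    u=np.array([(p[0]-f['cx'])/f['fx'],(p[1]-f['cy'])/f['fy']]); x=u.copy()
    for _ in range(20): x=u/(1+f['k1']*(x@x))
    return o, Rm@np.array([x[0],x[1],1.])
def onz(f,p,z,st=None):
    o,d=ray(f,p,st); return o+d*(z-o[2])/d[2]
def proj(f,P,st=None):
    Rm,o=cam(f,st); c=Rm.T@(np.array(P,float)-o); x=c[:2]/c[2]; x=x*(1+f['k1']*(x@x))
    return np.array([x[0]*f['fx']+f['cx'],x[1]*f['fy']+f['cy']])
def tri(L):
    A=np.zeros((3,3));b=np.zeros(3)
    for o,d in L:
        d=d/np.linalg.norm(d); M=np.eye(3)-np.outer(d,d);A+=M;b+=M@o
    X=np.linalg.solve(A,b)
    return X,[float(np.linalg.norm(np.cross(X-o,d/np.linalg.norm(d)))) for o,d in L]
E
python3 - <<'E'
from h import *
print(sensors.state())
F={}
for n in ['side','top','wrist']:
    f=grab_frame(n);cv2.imwrite(f'pics/{n}0.png',f['img']);F[n]=f
    print(n,{k:v for k,v in f.items() if k!='img'})
    for l in ['template_block','bed','hinge','grip','foot','template']:
        print(n,l,[(np.round(r['point'],1).tolist(),round(r['conf'],2)) for r in finder.spot_point(f,l)][:4])
E
```

```text
pics
{'time_s': 0.0, 'qpos': array([-7.56881740e+01,  1.83517515e+01,  8.97068619e+01, -6.64684191e-04,
        7.20433517e+01, -1.14665029e+00]), 'qvel': array([-0.12647994,  0.01086264,  0.0115494 ,  0.0519141 ,  0.04800535,
        0.10431212]), 'effort': array([ 6.41939787e-04, -4.12466598e+01, -2.31974781e+01,  7.25409924e-02,
        4.57197474e-02, -1.54625445e-04]), 'ee_pos': array([ 153.12508191, -553.70976403,  213.11608516]), 'ee_rot': array([-90.79155678,  89.89803292, 104.66712497]), 'force': array([0.18390401, 0.21923   , 0.06462968]), 'torque': array([0.00371285, 0.05862374, 0.01496561]), 'gripper_width': 91.32463157628541}
side {'fx': 519.3685560525137, 'fy': 519.3685560525137, 'cx': 315.0506480998355, 'cy': 244.4946016177561, 'k1': -0.10248419135279302, 'rvec': array([ 0.67976812, -2.67733783,  1.09588607]), 'tvec': array([504.18402415, 246.8171803 , 941.47646564]), 'shot': 1}
side template_block [([458.1, 243.2], 0.76), ([377.4, 202.0], 0.74), ([312.1, 402.1], 0.17)]
side bed [([264.6, 328.2], 0.92)]
side hinge [([308.6, 401.6], 0.9), ([380.1, 214.7], 0.28)]
side gr
[... 634 characters left out ...]
426.5, 239.8], 0.95), ([421.1, 318.6], 0.81), ([224.4, 247.1], 0.63), ([256.0, 226.6], 0.3)]
wrist {'fx': 352.4044676161127, 'fy': 352.4044676161127, 'cx': 319.5047770327145, 'cy': 246.60545065281715, 'k1': -0.020898397291909634, 'tool_from_camera': array([[ 4.18255838e-04, -2.62529069e-01,  9.64923993e-01,
        -1.71195599e+02],
       [ 9.99999876e-01, -1.50436970e-04, -4.74389556e-04,
         8.25388591e-01],
       [ 2.69701291e-04,  9.64924072e-01,  2.62528974e-01,
        -7.39047898e+01],
       [ 0.00000000e+00,  0.00000000e+00,  0.00000000e+00,
         1.00000000e+00]]), 'shot': 3}
wrist template_block []
wrist bed []
wrist hinge []
wrist grip []
wrist foot []
wrist template []
```

View pics/top0.png

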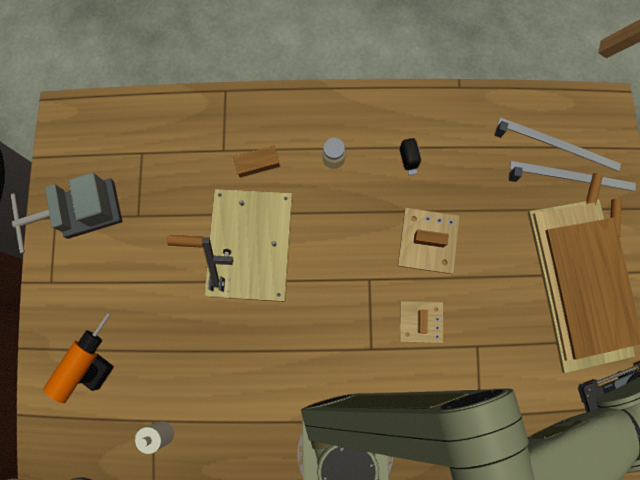

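View pics/side0.png

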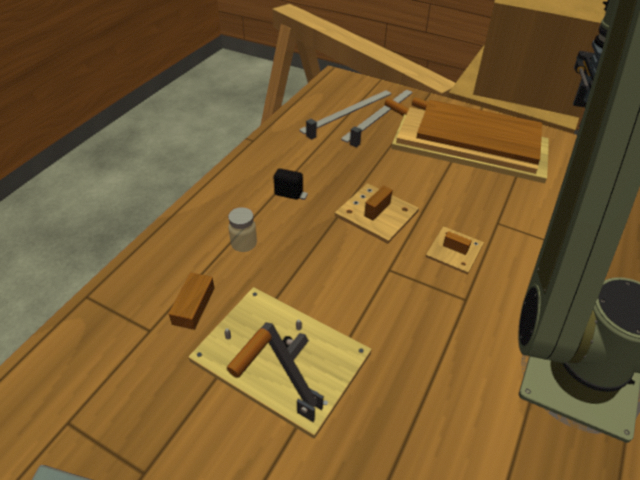

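Run:
```python
from h import *
f=grab_frame('top');g=grab_frame('side')
for l in ['template_block','template','bed','hinge','grip','foot','screw_jar','offcut','tape_measure']:
    for fr,n in((f,'top'),(g,'side')):
      print(n,l,[(np.round(r['point'],1).tolist(),round(r['conf'],2),np.round(onz(fr,r['point'],{'template_block':35,'bed':18,'hinge':50,'grip':197}.get(l,0)),0).tolist()) for r in finder.spot_point(fr,l)][:4])
```

```text
top template_block [([422.2, 321.6], 0.8, [318.0, -192.0, 35.0]), ([430.2, 240.6], 0.7, [517.0, -221.0, 35.0])]
side template_block [([376.9, 204.2], 0.94, [523.0, -217.0, 35.0]), ([457.1, 241.6], 0.67, [318.0, -189.0, 35.0])]
top template [([421.6, 322.5], 0.87, [317.0, -196.0, 0.0]), ([428.3, 239.4], 0.84, [527.0, -223.0, 0.0])]
side template [([452.2, 250.6], 0.9, [324.0, -193.0, 0.0]), ([376.3, 211.3], 0.82, [527.0, -230.0, 0.0])]
top bed [([258.0, 223.7], 0.89, [571.0, 209.0, 18.0])]
side bed [([268.2, 330.7], 0.73, [566.0, 201.0, 18.0])]
top hinge [([213.9, 283.7], 0.59, [417.0, 312.0, 50.0])]
side hinge [([309.5, 402.0], 0.78, [418.0, 308.0, 50.0])]
top grip [([185.8, 241.2], 0.94, [495.0, 348.0, 197.0])]
side grip [([248.3, 350.9], 0.61, [499.0, 347.0, 197.0])]
top foot [([224.4, 248.5], 0.64, [512.0, 297.0, 0.0]), ([186.0, 240.3], 0.27, [535.0, 397.0, 0.0])]
side foot [([286.9, 341.5], 0.48, [529.0, 195.0, 0.0])]
top screw_jar [([334.6, 158.0], 0.9, [747.0, 12.0, 0.0]), ([255.9, 164.2], 0.75, [735.0, 218.0, 0.0])]
side screw_jar [([242.0, 241.2], 0.78, [754.0, 11.0, 0.0])]
top offcut [([257.0, 162.2], 0.69, [740.0, 215.0, 0.0])]
side offcut [([195.3, 300.5], 0.85, [743.0, 200.0, 0.0]), ([264.0, 329.1], 0.16, [582.0, 192.0, 0.0])]
top tape_measure [([410.0, 156.6], 0.79, [749.0, -186.0, 0.0])]
side tape_measure [([289.2, 194.5], 0.6, [742.0, -182.0, 0.0])]
```

Run:
```python
from h import *
a=cv2.imread('pics/top0.png')
c=cv2.resize(a[180:310,165:305],None,fx=5,fy=4.5,interpolation=cv2.INTER_CUBIC);cv2.imwrite('pics/c1.png',c)
c=cv2.resize(a[200:280,390:470],None,fx=7,fy=7,interpolation=cv2.INTER_CUBIC);cv2.imwrite('pics/c2.png',c)
```

```text
(no output)
```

View pics/c1.png

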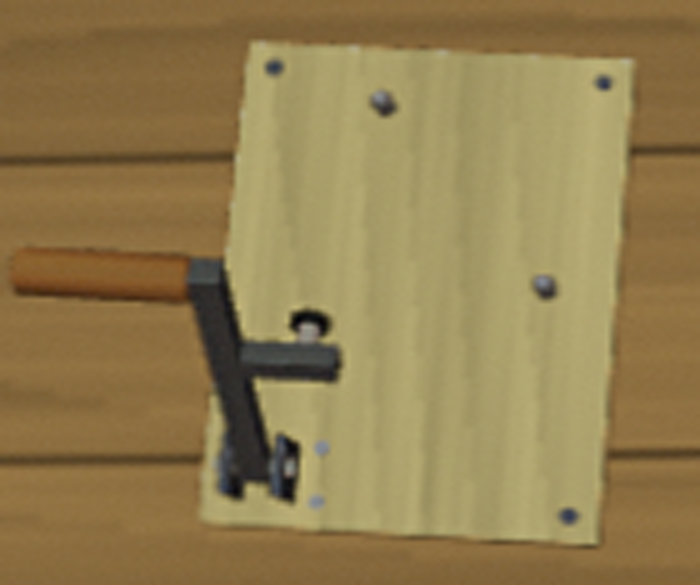

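View pics/c2.png

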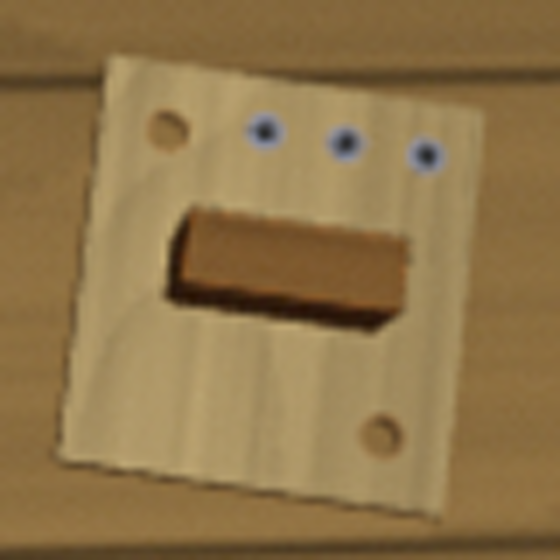

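```bash
cat >> h.py <<'E'
from scipy.optimize import least_squares
def fit2(f,pts,mods,x0,st=None):
    """fit x,y,yaw"""
    mods=np.array(mods,float)
    def res(v):
        c,s=np.cos(v[2]),np.sin(v[2]);M=np.array([[c,-s,0],[s,c,0],[0,0,1]])
        return np.concatenate([proj(f,M@m+[v[0],v[1],0],st)-p for m,p in zip(mods,pts)])
    r=least_squares(res,x0,x_scale=[1,1,.01]);return r.x,r.fun
E
python3 - <<'E'
from h import *
f=grab_frame('top')
def A(x,y):return np.array([165+(x+.5)/5-.5,180+(y+.5)/4.5-.5])
def B(x,y):return np.array([390+(x+.5)/7-.5,200+(y+.5)/7-.5])
v,r=fit2(f,[A(249,42),A(633,60),A(600,545),A(202,521),A(380,98),A(541,281)],[(85,120,18),(85,-80,18),(-190,-80,18),(-190,120,18),(50,45,42),(-50,-45,42)],[570,205,0])
print(v,np.degrees(v[2]),r.round(1))
v,r=fit2(f,[B(107,57),B(484,110),B(438,517),B(62,458),B(168,131),B(382,436)],[(75,70,12),(75,-70,12),(-75,-70,12),(-75,70,12),(50,45,12),(-50,-45,12)],[520,-220,0])
print(v,np.degrees(v[2]),r.round(1))
E
```

```text
[ 5.71472206e+02  2.09090298e+02 -6.88006170e-02] -3.9419849825873654 [-0.2  0.   0.4 -0.4 -0.1 -0.1 -0.6  0.5 -0.1 -0.2  0.5  0.2]
[ 5.22768849e+02 -2.21527522e+02 -1.64322977e-01] -9.415013058712454 [ 0.1 -0.2  0.1  0.1  0.6 -0.3 -0.7  0.2 -0.1  0.1 -0.1  0.1]
```

Emit:
play_rows --pt "0.03 0.03 0 0.1 1" --pt "0.07 0.06 0 0.2 1" --pt "0.11 0.09 0 0.3 1" --pt "0.15 0.12 0 0.4 1" --pt "0.19 0.15 0 0.5 1" --pt "0.23 0.18 0 0.6 1" --pt "0.26 0.21 0 0.7 1" --pt "0.28 0.23 0 0.78 1"

```text
time_s: 2.77
ee_pos: [413.0, -342.8, 214.1]
ee_rot: [78.5, 90.0, -41.1]
force: [0.9, 0.2, -0.1]
gripper_width: 91.3
```

Emit:
play_rows --pt "0.02 0.02 0 0.08 1" --pt "0.04 0.04 0 0.16 1" --pt "0.06 0.06 0 0.24 1" --pt "0.08 0.08 0 0.31 1" --pt "0.09 0.1 0 0.372 1" --pt "0.09 0.103 0 0.372 1" --pt "0.09 0.103 0 0.372 1" --pt "0.09 0.103 0 0.372 1"

```text
time_s: 3.43
ee_pos: [501.1, -241.6, 214.0]
ee_rot: [-19.7, 90.0, -118.3]
force: [-0.4, -0.4, -0.3]
gripper_width: 91.1
```

```bash
cat >> h.py <<'E'
def jaw(st):
    M=R.from_euler('xyz',st['ee_rot'],degrees=True).as_matrix()
    return float(np.degrees(np.arctan2(M[1,1],M[0,1]))), M[:,0].round(3)
E
python3 - <<'E'
from h import *
st=sensors.state();print(st['ee_pos'],jaw(st),st['qpos'],st['force'],st['time_s'])
f=grab_frame('wrist');cv2.imwrite('pics/w1.png',f['img'])
for l in ['template_block','template']:
  print(l,[(np.round(r['point'],1).tolist(),round(r['conf'],2),np.round(onz(f,r['point'],{'template_block':35,'bed':18,'hinge':50,'grip':197}.get(l,0),st),0).tolist()) for r in finder.spot_point(f,l)][:4])
M=[(75,70,12),(75,-70,12),(-75,-70,12),(-75,70,12),(50,45,12),(-50,-45,12)]
c,s=np.cos(-.1643),np.sin(-.1643)
for m in M: print(proj(f,[522.8+c*m[0]-s*m[1],-221.5+s*m[0]+c*m[1],12],st).round(0))
E
```

```text
[ 501.09820378 -241.5614043   213.99582482] (-8.56568553344089, array([-0.   , -0.001, -1.   ])) [-2.68972825e+01  1.66255759e+01  9.20946712e+01 -4.25379303e-02
  7.12807160e+01 -1.83179494e+01] [-0.44971105 -0.40343091 -0.2734411 ] 3.4333
template_block [([135.9, 203.5], 0.61, [323.0, -192.0, 35.0]), ([337.2, 204.5], 0.55, [522.0, -223.0, 35.0])]
template [([148.0, 203.5], 0.92, [317.0, -196.0, 0.0]), ([331.9, 195.2], 0.63, [519.0, -217.0, 0.0])]
[413. 132.]
[402. 264.]
[268. 262.]
[264. 129.]
[387. 157.]
[290. 240.]
```

View pics/w1.png

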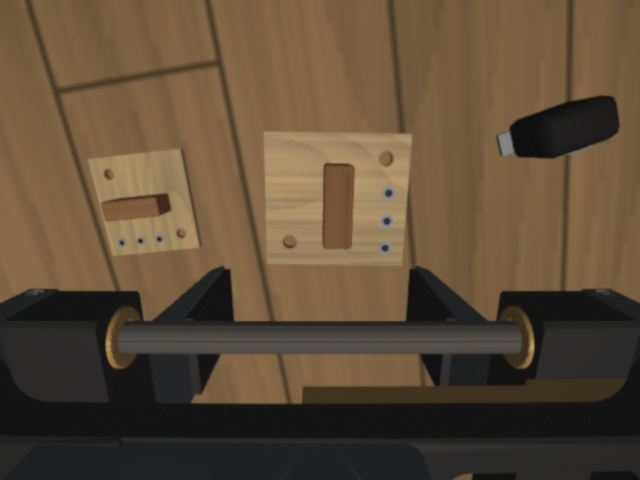

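Run:
```python
from h import *
st=sensors.state();f=grab_frame('wrist')
v,r=fit2(f,[(411.5,133.5),(402,265),(267,265),(264,132),(386.5,158),(290,241)],[(75,70,12),(75,-70,12),(-75,-70,12),(-75,70,12),(50,45,12),(-50,-45,12)],[520,-220,0],st)
print(v,np.degrees(v[2]),r.round(1)); print(v[:2]-st['ee_pos'][:2])
```

```text
[ 5.22001128e+02 -2.23958755e+02 -1.61061334e-01] -9.22813470364286 [ 0.4 -0.1  0.2 -0.1  0.6 -1.3 -0.3 -0.2 -0.6  0.5 -0.2  1.2]
[21.13405844 18.25959659]
```

Emit:
play_rows --pt "0.01 0.01 -0.02 -0.013 1" --pt "0.021 0.019 -0.05 -0.013 1" --pt "0.021 0.019 -0.08 -0.013 1" --pt "0.021 0.019 -0.11 -0.013 1" --pt "0.021 0.019 -0.14 -0.013 1" --pt "0.021 0.019 -0.165 -0.013 1" --pt "0.021 0.019 -0.185 -0.013 1" --pt "0.021 0.019 -0.196 -0.013 1"

```text
time_s: 4.3
ee_pos: [520.8, -222.3, 15.5]
ee_rot: [-103.5, 89.8, 157.2]
force: [-0.5, -0.2, -0.9]
gripper_width: 90.9
```

Emit:
play_rows --pt "0 0 0 0 1" --pt "0 0 0 0 0" --pt "0 0 0 0 0" --pt "0 0 0 0 0" --pt "0 0 0 0 0" --pt "0 0 0 0 0" --pt "0 0 0 0 0" --pt "0 0 0 0 0" --squeeze 30

```text
time_s: 4.97
ee_pos: [522.7, -222.2, 18.3]
ee_rot: [78.0, 90.0, -21.3]
force: [-0.8, -0.7, 0.7]
gripper_width: 47.4
```

Emit:
play_rows --pt "0 0 0 0 0" --pt "0 0 0 0 0" --pt "0 0 0 0 0" --pt "0 0 0 0 0" --pt "0 0 0 0 0" --pt "0 0 0 0 0" --pt "0 0 0 0 0" --pt "0 0 0 0 0"

```text
time_s: 5.63
ee_pos: [522.2, -222.1, 17.9]
ee_rot: [-102.2, 90.0, 158.5]
force: [-2.3, 0.5, 1.8]
gripper_width: 28.0
```

Emit:
play_rows --pt "0 0 0.01 0 0" --pt "0 0 0.03 0 0" --pt "0 0 0.05 0 0" --pt "0 0 0.07 0 0" --pt "0 0 0.09 0 0" --pt "0 0 0.11 0 0" --pt "0 0 0.12 0 0" --pt "0 0 0.12 0 0"

```text
time_s: 6.3
ee_pos: [524.1, -222.9, 140.7]
ee_rot: [76.0, 89.7, -23.2]
force: [-0.4, 0.7, -2.3]
gripper_width: 27.9
```

Run:
```python
from h import *
st=sensors.state();print(st['ee_pos'],jaw(st),st['force'],st['gripper_width'])
f=grab_frame('wrist');cv2.imwrite('pics/w2.png',f['img'])
```

```text
[ 524.0945724  -222.86012105  140.66179908] (-9.282458185373477, array([ 0.005, -0.002, -1.   ])) [-0.37922674  0.74597183 -2.32627968] 27.945063055272744
```

View pics/w2.png

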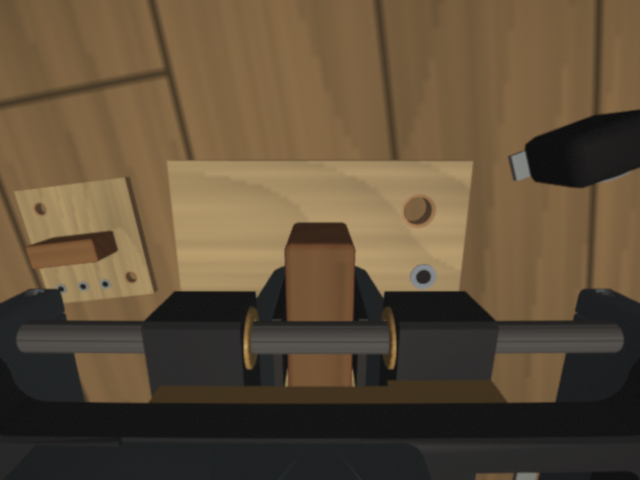

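Run:
```python
from h import *
st=sensors.state();f=grab_frame('wrist');print(st['ee_pos'])
for z in (130.7,132.7,134.7,136.7):
  v,r=fit2(f,[(473,161),(168,161),(418,210)],[(75,70,z),(-75,70,z),(50,45,z)],[520,-220,-.16],st)
  print(z,v,np.degrees(v[2]),r.round(1))
```

```text
[ 523.05041625 -222.39537145  138.83716249]
130.7 [ 5.23654563e+02 -2.23728470e+02 -1.61574168e-01] -9.257517877876221 [-1.5 -0.4  1.6 -0.2 -0.1  0.3]
132.7 [ 5.23504400e+02 -2.23637074e+02 -1.61231626e-01] -9.237891700322074 [-0.2 -0.5 -0.5 -0.2  0.7  0.8]
134.7 [ 5.23355052e+02 -2.23547759e+02 -1.60869079e-01] -9.217119284896098 [ 1.2 -0.6 -2.5 -0.1  1.4  1.3]
136.7 [ 5.23206556e+02 -2.23460602e+02 -1.60485422e-01] -9.195137354324489 [ 2.6 -0.7 -4.7 -0.1  2.2  1.8]
```

Emit:
play_rows --pt "0.002 0.01 0 0.01 0" --pt "0.007 0.03 0 0.02 0" --pt "0.012 0.055 0 0.04 0" --pt "0.02 0.08 0 0.06 0" --pt "0.025 0.105 0 0.08 0" --pt "0.03 0.13 0 0.092 0" --pt "0.035 0.155 0 0.092 0" --pt "0.04 0.18 0 0.092 0"

```text
time_s: 7.07
ee_pos: [561.6, -40.1, 136.3]
ee_rot: [-98.1, 89.8, 167.9]
force: [0.4, -0.8, -2.8]
gripper_width: 28.0
```

Emit:
play_rows --pt "0.005 0.025 0 0 0" --pt "0.009 0.05 0 0 0" --pt "0.009 0.075 0 0 0" --pt "0.009 0.1 0 0 0" --pt "0.009 0.115 0 0 0" --pt "0.009 0.122 0 0 0" --pt "0.009 0.122 0 0 0" --pt "0.009 0.122 0 0 0"

```text
time_s: 7.73
ee_pos: [570.9, 79.7, 137.1]
ee_rot: [-59.7, 89.9, -153.6]
force: [0.1, 0.2, -2.9]
gripper_width: 28.0
```

Run:
```python
from h import *
grab_frame('side')
grab_frame('side')
st=sensors.state();f=grab_frame('wrist');cv2.imwrite('pics/w3.png',f['img'])
print(st['ee_pos'],jaw(st),st['force'],st['qvel'])
st=sensors.state();print(st['ee_pos'])
g=grab_frame('top');cv2.imwrite('pics/t3.png',g['img'])
a,b=571.5,209.1;c,s=np.cos(-.0688),np.sin(-.0688)
for m in [(50,45,42),(-50,-45,42),(50,45,18),(-50,-45,18)]: print(proj(f,[a+c*m[0]-s*m[1],b+s*m[0]+c*m[1],m[2]],st).round(0))
```

```text
[571.25552707  78.91586509 137.53382457] (-4.052817272408665, array([-0.001, -0.001, -1.   ])) [ 0.44203858 -0.47913224 -2.68819441] [-0.51752862 -0.32182353 -0.29150835  0.26311963 -0.02177992  0.02331326]
[571.34895297  78.7976727  137.68825288]
[381.  -7.]
[238. 134.]
[375.   7.]
[245. 136.]
```

View pics/w3.png

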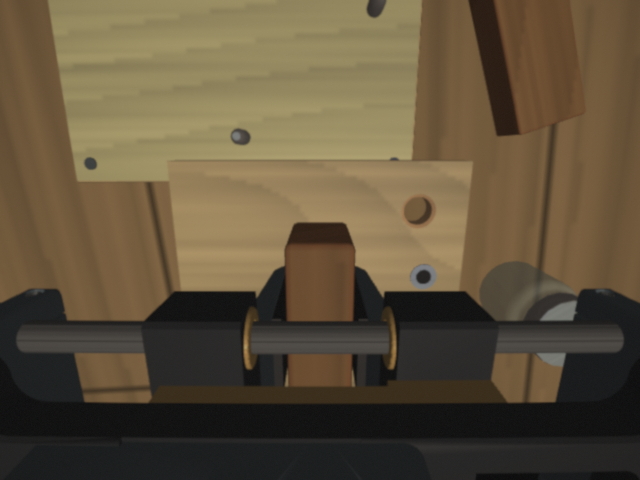

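Run:
```python
from h import *
a=cv2.imread('pics/w3.png')
c=cv2.resize(a[110:200,60:430],None,fx=2.16,fy=2.16,interpolation=cv2.INTER_CUBIC)
d=cv2.resize(a[110:160,210:280],None,fx=8,fy=8,interpolation=cv2.INTER_CUBIC)
e=cv2.resize(a[0:30,350:410],None,fx=8,fy=8,interpolation=cv2.INTER_CUBIC)
o=np.zeros((600,800,3),np.uint8);o[:d.shape[0]//1,:560]=d[:400]
cv2.imwrite('pics/c3.png',d);cv2.imwrite('pics/c4.png',e);cv2.imwrite('pics/c5.png',c)
```

```text
(no output)
```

View pics/c3.png

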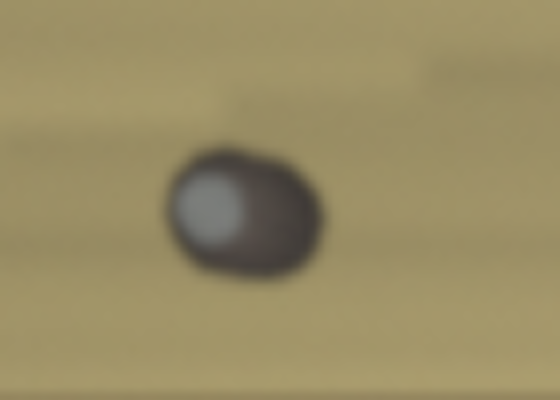

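View pics/c4.png

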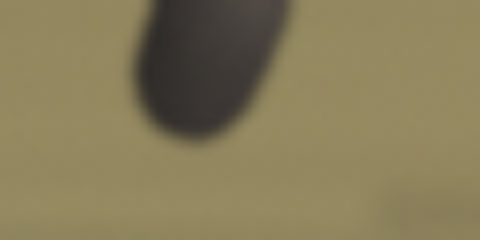

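Run:
```python
from h import *
st=sensors.state();f=grab_frame('wrist')
v,r=fit2(f,[(236.1,136),(242.8,137.3),(374.5,11)],[(-50,-45,42),(-50,-45,18),(50,45,18)],[571,209,-.07],st)
print(st['ee_pos'],v,np.degrees(v[2]),r.round(1))
z=st['ee_pos'][2]-6
w,r=fit2(f,[(473,161),(168,161),(418,210)],[(75,70,z),(-75,70,z),(50,45,z)],[571,80,-.07],st)
print(w,np.degrees(w[2]),r.round(1)); print(v-w)
```

```text
[571.44345488  78.78597447 137.82425522] [ 5.70548630e+02  2.07279501e+02 -8.31942905e-02] -4.766681724533123 [-0.2  0.2 -0.   0.1  0.3 -0.2]
[ 5.71854037e+02  7.76007930e+01 -7.03238870e-02] -4.029261921770819 [-0.1 -0.6 -0.6 -0.2  0.6  0.9]
[-1.30540651e+00  1.29678708e+02 -1.28704035e-02]
```

Emit:
play_rows --pt "0 0.01 0 0 0" --pt "0 0.03 0 0 0" --pt "0 0.05 0 0 0" --pt "0 0.075 0 0 0" --pt "0 0.1 0 0 0" --pt "0 0.12 0 0 0" --pt "0 0.13 0 0 0" --pt "0 0.13 0 0 0"

```text
time_s: 8.65
ee_pos: [571.4, 211.9, 137.9]
ee_rot: [161.3, 90.0, 67.4]
force: [-0.1, 0.4, -2.6]
gripper_width: 28.2
```

Emit:
play_rows --pt "0 0 -0.01 0 0" --pt "0 0 -0.025 0 0" --pt "0 0 -0.04 0 0" --pt "0 0 -0.055 0 0" --pt "0 0 -0.065 0 0" --pt "0 0 -0.07 0 0" --pt "0 0 -0.07 0 0" --pt "0 0 -0.07 0 0"

```text
time_s: 9.32
ee_pos: [571.8, 209.3, 68.1]
ee_rot: [80.9, 90.0, -13.2]
force: [-0.1, -0.2, -2.0]
gripper_width: 28.1
```

Run:
```python
from h import *
f=grab_frame('top');cv2.imwrite('pics/t4.png',f['img']);g=grab_frame('side');cv2.imwrite('pics/s4.png',g['img'])
st=sensors.state();print(st['ee_pos'],jaw(st),st['force'],st['gripper_width'])
a=f['img'][180:310,165:305];cv2.imwrite('pics/c6.png',cv2.resize(a,None,fx=5,fy=4.5,interpolation=cv2.INTER_CUBIC))
a=g['img'][270:440,180:380];cv2.imwrite('pics/c7.png',cv2.resize(a,None,fx=4,fy=3.5,interpolation=cv2.INTER_CUBIC))
```

```text
[572.24279942 209.82902079  68.86225579] (-4.026800182619855, array([ 0.002,  0.001, -1.   ])) [-0.38627239  0.11754833 -3.2773719 ] 27.98088951089657
```

View pics/c6.png

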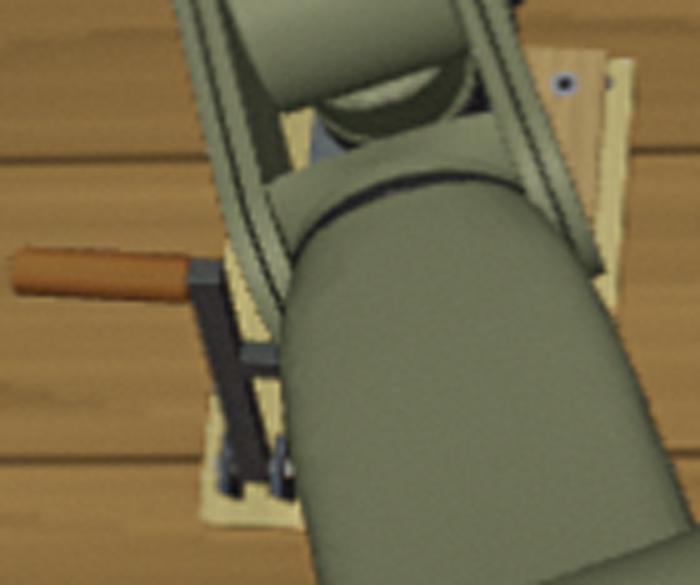

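View pics/c7.png

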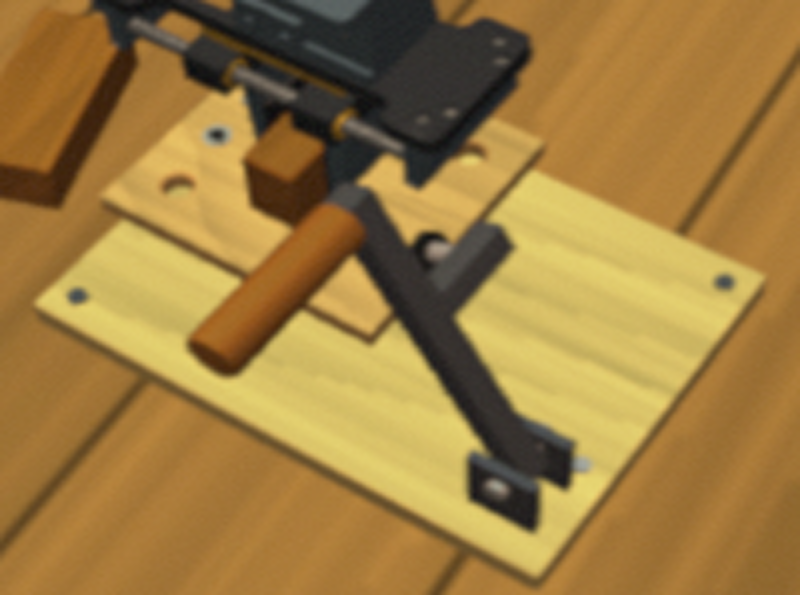

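Run:
```python
from h import *
f=grab_frame('top');g=grab_frame('side')
def A(x,y):return np.array([165+(x+.5)/5-.5,180+(y+.5)/4.5-.5])
def S(x,y):return np.array([180+(x+.5)/4-.5,270+(y+.5)/3.5-.5])
st=sensors.state();print(st['ee_pos'])
z=st['ee_pos'][2]-6
v,r=fit2(g,[S(38,303),S(765,280),S(538,583)],[(85,120,18),(-190,-80,18),(-190,120,18)],[571,209,-.07]);print('base side',v,r.round(1))
v,r=fit2(g,[S(102,203),S(372,336),S(545,150),S(178,183),S(470,153)],[(75,70,z),(-75,70,z),(-75,-70,z),(50,45,z),(-50,-45,z)],[571,209,-.07]);print('temp side',v,r.round(1))
print('TR top',onz(f,A(608,50),z)[:2], 'base->template centre', )
c,s=np.cos(-.07),np.sin(-.07);p=onz(f,A(608,50),z)[:2];print(p-np.array([c*75+s*70,s*75-c*70]))
```

```text
[572.11462601 209.94956001  68.90883726]
base side [ 5.70068879e+02  2.08792761e+02 -8.12747556e-02] [-1.2  0.1  1.5 -0.1 -0.2 -0.3]
temp side [ 5.72543147e+02  2.10420457e+02 -7.30983067e-02] [-0.3 -1.2 -0.4  0.5  0.2 -1.5  0.2  1.3  0.3  0.8]
TR top [643.38670079 134.12641343] base->template centre
[573.46637508 209.200697  ]
```

Emit:
play_rows --pt "-0.0015 -0.0008 0 -0.004 0" --pt "-0.0015 -0.0008 -0.002 -0.004 0" --pt "-0.0015 -0.0008 -0.005 -0.004 0" --pt "-0.0015 -0.0008 -0.008 -0.004 0" --pt "-0.0015 -0.0008 -0.011 -0.004 0" --pt "-0.0015 -0.0008 -0.013 -0.004 0" --pt "-0.0015 -0.0008 -0.014 -0.004 0" --pt "-0.0015 -0.0008 -0.014 -0.004 0"

```text
time_s: 10.18
ee_pos: [569.8, 208.9, 53.5]
ee_rot: [-61.5, 90.0, -155.7]
force: [0.6, -0.2, -2.5]
gripper_width: 28.1
```

Run:
```python
from h import *
g=grab_frame('side')
st=sensors.state();print(st['ee_pos'],jaw(st),st['force'],st['torque'],st['gripper_width'])
a=g['img'][270:440,180:380];cv2.imwrite('pics/c8.png',cv2.resize(a,None,fx=4,fy=3.5,interpolation=cv2.INTER_CUBIC))
```

```text
[569.93223321 208.99868883  53.73635611] (-4.24027669890892, array([-0., -0., -1.])) [ 0.45186948 -0.2204244  -2.11717038] [ 0.01433226 -0.08761405 -0.00495051] 28.09774773318407
```

View pics/c8.png

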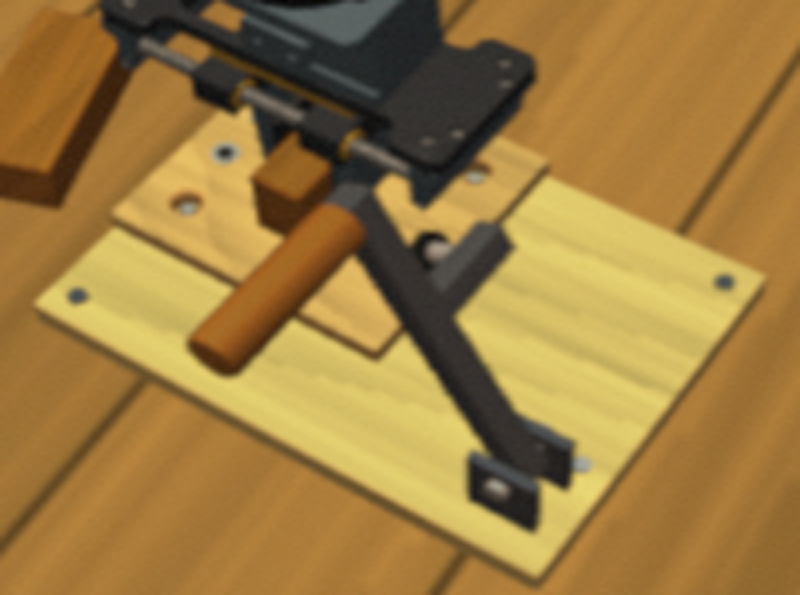

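Emit:
play_rows --pt "0.0005 0 -0.002 0 0" --pt "0.0005 0 -0.004 0 0" --pt "0.0005 0 -0.006 0 0" --pt "0.0005 0 -0.008 0 0" --pt "0.0005 0 -0.009 0 0" --pt "0.0005 0 -0.01 0 0" --pt "0.0005 0 -0.01 0 0" --pt "0.0005 0 -0.01 0 0"

```text
time_s: 10.9
ee_pos: [570.5, 209.0, 44.0]
ee_rot: [73.6, 90.0, -20.6]
force: [-0.6, 0.2, -2.5]
gripper_width: 28.0
```

Run:
```python
from h import *
g=grab_frame('side')
st=sensors.state();print(st['ee_pos'],jaw(st),st['force'],st['torque'],st['gripper_width'])
```

```text
[570.54694985 209.0161699   43.99993578] (-4.240699053366362, array([ 0.,  0., -1.])) [-0.2932214  0.0135531 -2.9215169] [-0.01895266 -0.04840598  0.07342248] 28.066156694272326
```

No jamming force with the pins past the taper; go on down.

Emit:
play_rows --pt "0 0 -0.002 0 0" --pt "0 0 -0.004 0 0" --pt "0 0 -0.006 0 0" --pt "0 0 -0.007 0 0" --pt "0 0 -0.008 0 0" --pt "0 0 -0.0085 0 0" --pt "0 0 -0.0085 0 0" --pt "0 0 -0.0085 0 0"

```text
time_s: 11.62
ee_pos: [570.5, 209.0, 35.9]
ee_rot: [107.8, 90.0, 13.6]
force: [-1.0, -0.7, 2.3]
gripper_width: 27.5
```

Run:
```python
from h import *
g=grab_frame('side')
st=sensors.state();print(st['ee_pos'],jaw(st),st['force'],st['torque'],st['gripper_width'])
```

```text
[570.44586763 208.97760355  35.9306277 ] (-4.2382100538738605, array([ 0.,  0., -1.])) [-2.60355558 -0.6235815   3.16412596] [-0.0985261   0.4380302   0.06847361] 27.669645822229864
```

Emit:
play_rows --pt "0 0 0 0 0.8" --pt "0 0 0 0 0.8" --pt "0 0 0 0 0.8" --pt "0 0 0 0 0.8" --pt "0 0 0 0 0.8" --pt "0 0 0 0 0.8" --pt "0 0 0 0 0.8" --pt "0 0 0 0 0.8"

```text
time_s: 12.33
ee_pos: [570.5, 209.0, 35.4]
ee_rot: [78.4, 90.0, -15.8]
force: [0.0, 0.1, -0.1]
gripper_width: 73.1
```

Emit:
play_rows --pt "0 0 0.01 0 0.8" --pt "0 0 0.03 0 0.8" --pt "0 0 0.06 0 0.8" --pt "0 0 0.09 0 0.8" --pt "0 0 0.12 0 0.8" --pt "0 0 0.15 0 0.8" --pt "0 0 0.18 0 0.8" --pt "0 0 0.21 0 0.8"

```text
time_s: 13.0
ee_pos: [570.2, 208.9, 248.0]
ee_rot: [109.7, 89.9, 15.5]
force: [0.9, -0.3, -0.2]
gripper_width: 73.1
```

Emit:
play_rows --pt "0 -0.01 0 0 0.8" --pt "0 -0.03 0 0 0.8" --pt "0 -0.06 0 0 0.8" --pt "0 -0.09 0 0 0.8" --pt "0 -0.12 0 0 0.8" --pt "0 -0.14 0 0 0.8" --pt "0 -0.14 0 0 0.8" --pt "0 -0.14 0 0 0.8"

```text
time_s: 13.67
ee_pos: [570.4, 68.3, 245.9]
ee_rot: [146.7, 90.0, 52.4]
force: [-0.4, 0.9, -0.4]
gripper_width: 73.1
```

Run:
```python
from h import *
f=grab_frame('top');g=grab_frame('side');st=sensors.state();w=grab_frame('wrist')
cv2.imwrite('pics/w9.png',w['img'])
print(st['ee_pos'],jaw(st),st['force'],st['torque'],st['gripper_width'],st['time_s'])
for n,fr in (('top',f),('side',g),('wrist',w)):
  for l,z in(('grip',197),('hinge',50),('template_block',53)):
    print(n,l,[(np.round(r['point'],1).tolist(),round(r['conf'],2),np.round(onz(fr,r['point'],z,st),0).tolist()) for r in finder.spot_point(fr,l)][:3])
a=f['img'][180:310,165:305];cv2.imwrite('pics/c9.png',cv2.resize(a,None,fx=5,fy=4.5,interpolation=cv2.INTER_CUBIC))
a=g['img'][270:440,180:380];cv2.imwrite('pics/c10.png',cv2.resize(a,None,fx=4,fy=3.5,interpolation=cv2.INTER_CUBIC))
```

```text
[570.44463113  69.69426421 245.66531855] (-4.2258719218088725, array([ 0.   ,  0.001, -1.   ])) [-0.51301784 -0.03791102 -0.78008818] [ 0.00876586 -0.12434446 -0.00142475] 72.94588565271478 13.7667
top grip [([185.5, 240.0], 0.85, [498.0, 349.0, 197.0]), ([216.1, 281.6], 0.42, [405.0, 278.0, 197.0])]
top hinge [([218.4, 282.1], 0.65, [421.0, 301.0, 50.0])]
top template_block [([421.5, 318.7], 0.78, [324.0, -188.0, 53.0]), ([255.5, 223.2], 0.72, [565.0, 211.0, 53.0])]
side grip [([248.1, 353.2], 0.8, [497.0, 350.0, 197.0])]
side hinge [([309.3, 403.1], 0.68, [418.0, 310.0, 50.0])]
side template_block [([454.8, 241.5], 0.83, [321.0, -168.0, 53.0]), ([260.5, 320.9], 0.71, [575.0, 209.0, 53.0])]
wrist grip []
wrist hinge []
wrist template_block [([308.7, 81.3], 0.94, [571.0, 208.0, 53.0])]
```

View pics/c9.png

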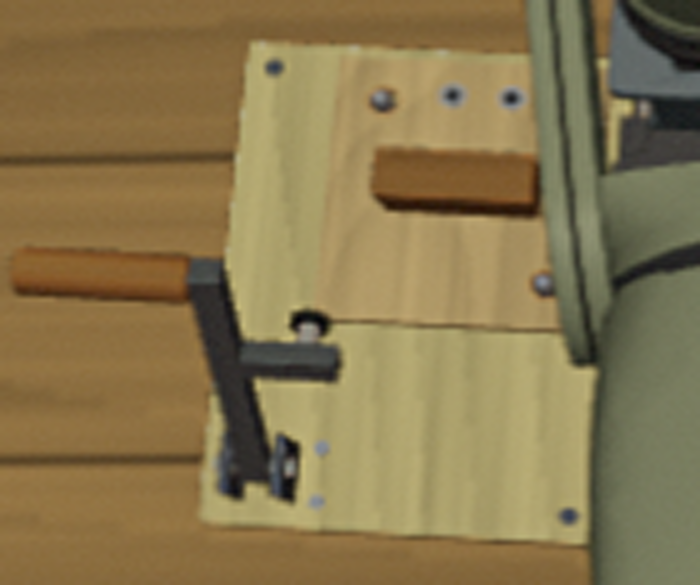

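View pics/c10.png

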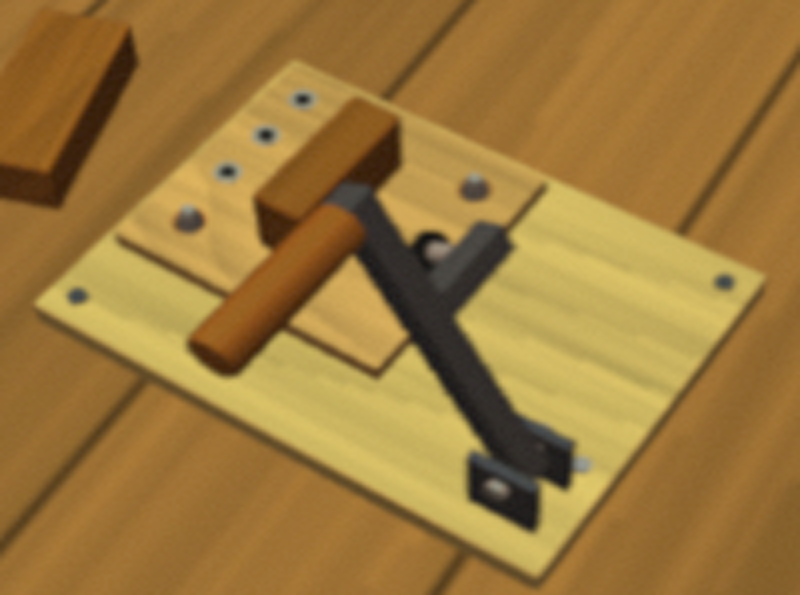

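View pics/w9.png

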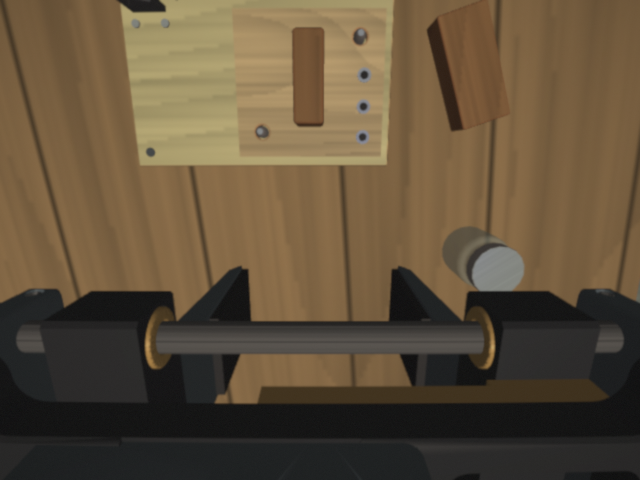

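Emit:
play_rows --pt "0 0.01 0.005 0 0.8" --pt "-0.01 0.03 0.01 0 0.8" --pt "-0.02 0.06 0.01 0 0.8" --pt "-0.03 0.09 0.01 0 0.8" --pt "-0.04 0.12 0.01 0 0.8" --pt "-0.05 0.15 0.01 0 0.8" --pt "-0.06 0.18 0.01 0 0.8" --pt "-0.07 0.21 0.01 0 0.8"

```text
time_s: 14.93
ee_pos: [499.7, 281.1, 256.0]
ee_rot: [144.6, 89.9, 50.3]
force: [0.3, 0.8, -0.6]
gripper_width: 72.7
```

Emit:
play_rows --pt "-0.002 0.03 0 0 0.8" --pt "-0.004 0.05 0 0 0.8" --pt "-0.004 0.065 0 0 0.8" --pt "-0.004 0.07 0 0 0.8" --pt "-0.004 0.07 0 0 0.8" --pt "-0.004 0.07 0 0 0.8" --pt "-0.004 0.07 0 0 0.8" --pt "-0.004 0.07 0 0 0.8"

```text
time_s: 15.6
ee_pos: [496.8, 347.8, 255.7]
ee_rot: [36.7, 90.0, -57.6]
force: [0.5, 0.6, -0.0]
gripper_width: 73.2
```

Run:
```python
from h import *
f=grab_frame('top');g=grab_frame('side');st=sensors.state();w=grab_frame('wrist')
print(st['ee_pos'],jaw(st),st['force'],st['gripper_width'],st['time_s'])
cv2.imwrite('pics/w10.png',w['img']);cv2.imwrite('pics/s10.png',g['img'])
```

```text
[496.77626408 348.04502601 255.68477469] (-4.317418781254608, array([ 0., -0., -1.])) [0.97603946 0.44467089 0.31198068] 72.91058969450617 15.7
```

View pics/w10.png

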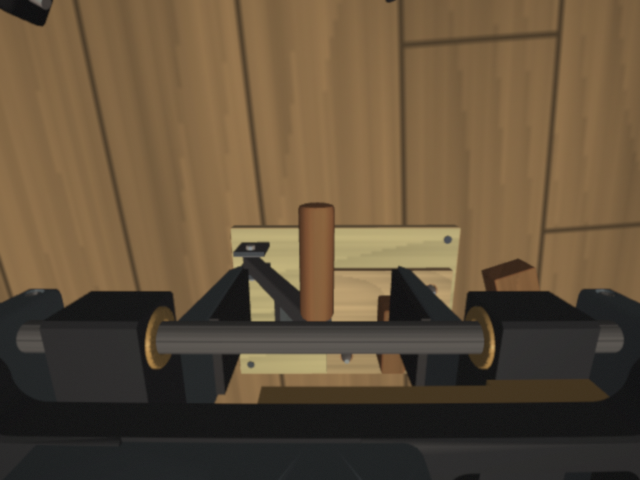

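View pics/s10.png

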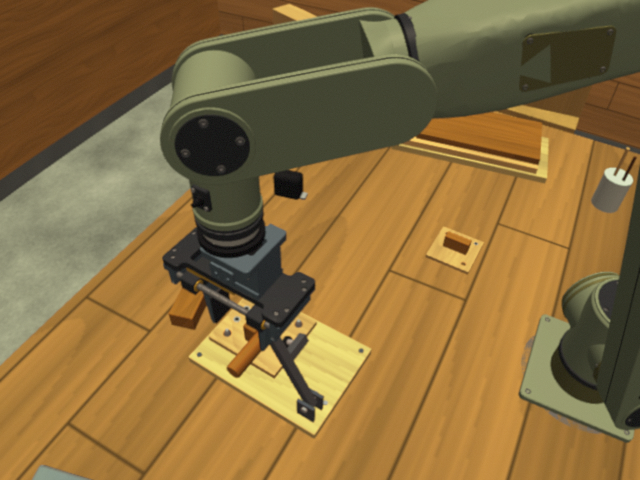

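Emit:
play_rows --pt "0 0 -0.01 0 0.8" --pt "0 0 -0.025 0 0.8" --pt "0 0 -0.04 0 0.8" --pt "0 0 -0.055 0 0.8" --pt "0 0 -0.068 0 0.8" --pt "0 0 -0.075 0 0.8" --pt "0 0 -0.075 0 0.8" --pt "0 0 -0.075 0 0.8"

```text
time_s: 16.42
ee_pos: [496.5, 348.9, 180.2]
ee_rot: [-40.0, 90.0, -134.2]
force: [0.1, 0.1, -0.4]
gripper_width: 72.9
```

Emit:
play_rows --pt "0 0 0 0 0" --pt "0 0 0 0 0" --pt "0 0 0 0 0" --pt "0 0 0 0 0" --pt "0 0 0 0 0" --pt "0 0 0 0 0" --pt "0 0 0 0 0" --pt "0 0 0 0 0" --squeeze 30

```text
time_s: 17.08
ee_pos: [496.0, 349.0, 180.3]
ee_rot: [-77.7, 89.9, -172.0]
force: [-1.7, -0.2, 1.1]
gripper_width: 23.5
```

Emit:
play_rows --pt "0 0 0 0 0" --pt "0 0 0 0 0" --pt "0 0 0 0 0" --pt "0 0 0 0 0" --pt "0 0 0 0 0" --pt "0 0 0 0 0" --pt "0 0 0 0 0" --pt "0 0 0 0 0"

```text
time_s: 17.75
ee_pos: [496.2, 349.0, 180.2]
ee_rot: [-71.7, 90.0, -165.9]
force: [-2.3, 0.6, -1.6]
gripper_width: 23.3
```

Run:
```python
from h import *
g=grab_frame('side');st=sensors.state()
print(st['ee_pos'],jaw(st),st['force'],st['torque'],st['gripper_width'],st['time_s'])
cv2.imwrite('pics/s11.png',cv2.resize(g['img'][230:440,160:400],None,fx=3.2,fy=2.8))
c,s=np.cos(-.0735),np.sin(-.0735)
t0=np.radians(63.03)
for k in range(1,25):
    t=t0*(1-k/24); dx=165*(np.cos(t)-np.cos(t0)); dz=165*(np.sin(t)-np.sin(t0)); print(k,np.round([dx*c/1000,dx*s/1000,dz/1000],4))
```

```text
[496.19852996 348.97704114 180.23631155] (-4.239220658037778, array([-0.001, -0.   , -1.   ])) [-2.59125182  0.99248376 -2.19707905] [0.06104151 0.31181184 0.01470325] 23.620178258257944 17.8
1 [ 0.0066 -0.0005 -0.0036]
2 [ 0.0131 -0.001  -0.0075]
3 [ 0.0194 -0.0014 -0.0116]
4 [ 0.0255 -0.0019 -0.0161]
5 [ 0.0314 -0.0023 -0.0208]
6 [ 0.037  -0.0027 -0.0258]
7 [ 0.0424 -0.0031 -0.0311]
8 [ 0.0476 -0.0035 -0.0366]
9 [ 0.0525 -0.0039 -0.0423]
10 [ 0.0572 -0.0042 -0.0483]
11 [ 0.0616 -0.0045 -0.0545]
12 [ 0.0657 -0.0048 -0.0608]
13 [ 0.0694 -0.0051 -0.0673]
14 [ 0.0729 -0.0054 -0.074 ]
15 [ 0.0761 -0.0056 -0.0809]
16 [ 0.079  -0.0058 -0.0879]
17 [ 0.0815 -0.006  -0.095 ]
18 [ 0.0837 -0.0062 -0.1022]
19 [ 0.0856 -0.0063 -0.1096]
20 [ 0.0872 -0.0064 -0.117 ]
21 [ 0.0884 -0.0065 -0.1244]
22 [ 0.0892 -0.0066 -0.132 ]
23 [ 0.0898 -0.0066 -0.1395]
24 [ 0.0899 -0.0066 -0.1471]
```

View pics/s11.png

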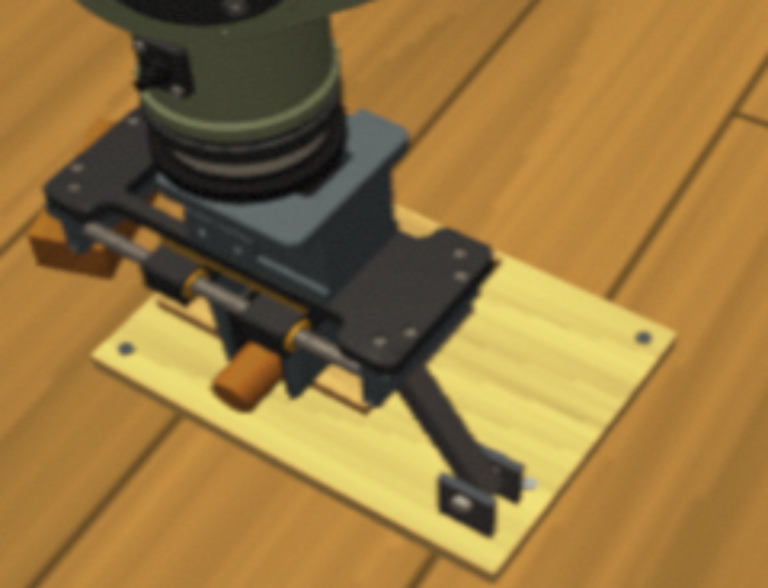

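Emit:
play_rows --pt "0.0066 -0.0005 -0.0036 0 0" --pt "0.0131 -0.001 -0.0075 0 0" --pt "0.0194 -0.0014 -0.0116 0 0" --pt "0.0255 -0.0019 -0.0161 0 0" --pt "0.0314 -0.0023 -0.0208 0 0" --pt "0.037 -0.0027 -0.0258 0 0" --pt "0.0424 -0.0031 -0.0311 0 0" --pt "0.0476 -0.0035 -0.0366 0 0"

```text
time_s: 18.47
ee_pos: [544.3, 345.3, 143.0]
ee_rot: [-61.6, 89.9, -155.9]
force: [-5.4, -0.8, 1.3]
gripper_width: 23.7
```

Run:
```python
from h import *
g=grab_frame('side');st=sensors.state()
print(st['ee_pos'],jaw(st),st['force'],st['torque'],st['gripper_width'],st['time_s'])
cv2.imwrite('pics/s12.png',cv2.resize(g['img'][230:440,160:400],None,fx=3.2,fy=2.8))
```

```text
[545.28798635 345.16125319 141.88062649] (-4.263552170976768, array([-0.   , -0.001, -1.   ])) [-1.44747225  0.49820458  1.30361853] [0.04056682 0.74068087 0.10521427] 23.8582946771965 18.5167
```

View pics/s12.png

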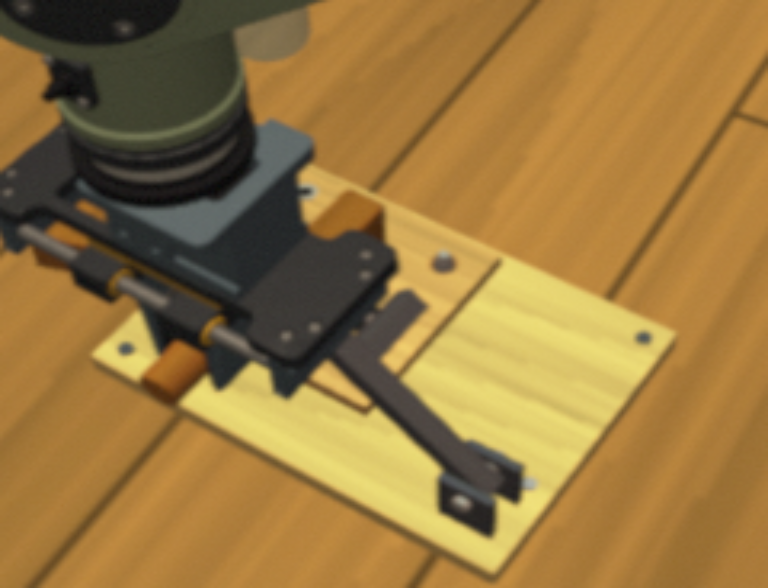

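Emit:
play_rows --pt "0.0049 -0.0004 -0.0057 0 0" --pt "0.0096 -0.0007 -0.0117 0 0" --pt "0.014 -0.001 -0.0179 0 0" --pt "0.0181 -0.0013 -0.0242 0 0" --pt "0.0218 -0.0016 -0.0307 0 0" --pt "0.0253 -0.0019 -0.0374 0 0" --pt "0.0285 -0.0021 -0.0443 0 0" --pt "0.0314 -0.0023 -0.0513 0 0"

```text
time_s: 19.18
ee_pos: [575.1, 342.8, 91.8]
ee_rot: [-55.7, 89.9, -149.9]
force: [-5.8, -2.0, 3.5]
gripper_width: 23.4
```

Emit:
play_rows --pt "0.0025 -0.0002 -0.007 0 0" --pt "0.0047 -0.0003 -0.014 0 0" --pt "0.0066 -0.0005 -0.0217 0 0" --pt "0.0082 -0.0006 -0.0291 0 0" --pt "0.0094 -0.0007 -0.0365 0 0" --pt "0.0102 -0.0008 -0.0441 0 0" --pt "0.0105 -0.0008 -0.049 0 0" --pt "0.0106 -0.0008 -0.052 0 0"

```text
time_s: 19.85
ee_pos: [584.6, 342.0, 39.9]
ee_rot: [-65.5, 89.8, -159.7]
force: [-8.2, -2.0, 8.5]
gripper_width: 23.7
```

Run:
```python
from h import *
g=grab_frame('side');w=grab_frame('wrist');st=sensors.state()
print(st['ee_pos'],jaw(st),st['force'],st['torque'],st['gripper_width'],st['time_s'])
cv2.imwrite('pics/s13.png',cv2.resize(g['img'][230:440,160:400],None,fx=3.2,fy=2.8));cv2.imwrite('pics/w13.png',w['img'])
```

```text
[584.62183797 342.01827903  39.9643518 ] (-4.22902913553551, array([-0.003, -0.001, -1.   ])) [-7.86374697 -0.55545761  6.66998359] [-0.2530185   1.7076744   0.06802098] 23.349095989629497 19.95
```

View pics/s13.png

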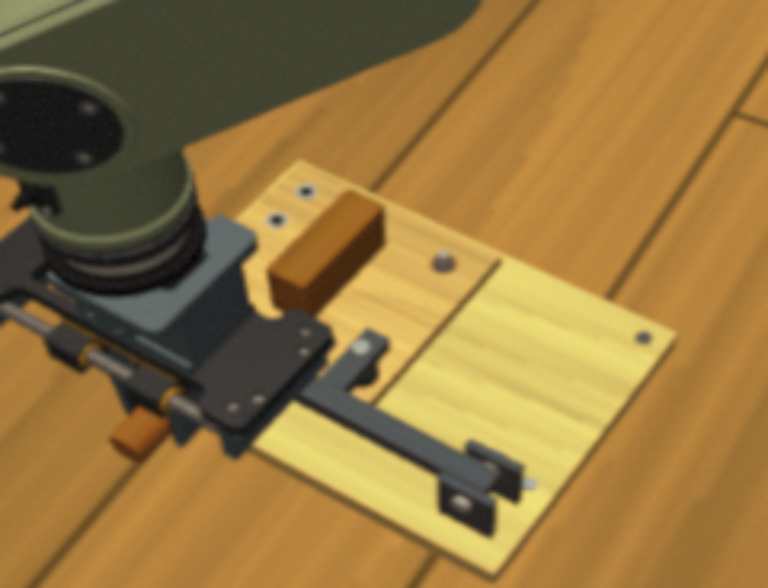

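View pics/w13.png

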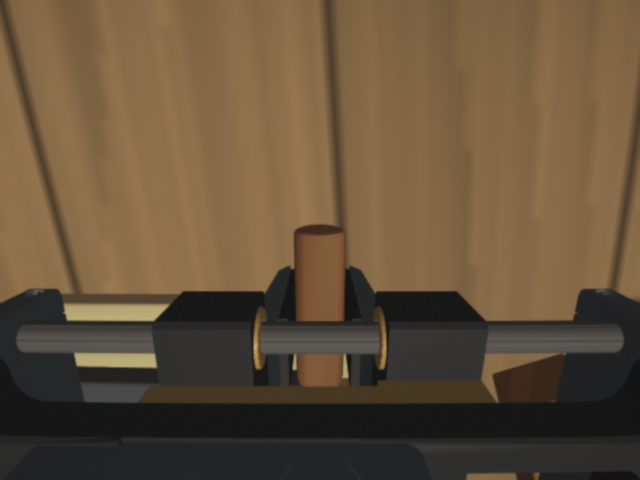

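Emit:
play_rows --pt "0 0 -0.002 0 0" --pt "-0.0005 0 -0.004 0 0" --pt "-0.001 0 -0.005 0 0" --pt "-0.001 0 -0.006 0 0" --pt "-0.001 0 -0.006 0 0" --pt "-0.001 0 -0.006 0 0" --pt "-0.001 0 -0.006 0 0" --pt "-0.001 0 -0.006 0 0"

```text
time_s: 20.62
ee_pos: [584.7, 342.0, 35.5]
ee_rot: [-38.9, 89.9, -133.1]
force: [-7.5, -1.4, 10.3]
gripper_width: 23.3
```

Run:
```python
from h import *
t=grab_frame('top');g=grab_frame('side');st=sensors.state();w=grab_frame('wrist')
print(st['ee_pos'],jaw(st),st['force'],st['torque'],st['gripper_width'],st['time_s'])
cv2.imwrite('pics/s14.png',cv2.resize(g['img'][310:430,215:335],None,fx=6,fy=5,interpolation=cv2.INTER_CUBIC))
cv2.imwrite('pics/t14.png',cv2.resize(t['img'][170:310,165:305],None,fx=5,fy=4.2))
cv2.imwrite('pics/w14.png',cv2.resize(w['img'][200:400,240:400],None,fx=3,fy=3))
# predicted lever upper edge corners in side for joint angles
c,s=np.cos(-.0735),np.sin(-.0735)
def W(p): return np.array([571+c*p[0]-s*p[1],209+s*p[0]+c*p[1],18+p[2]])
for j in (1.04,1.10,1.155):
    a=1.10-j
    for (r,y,h) in [(60,79,8),(60,95,8),(90,79,8),(90,95,8),(100,95,-8),(60,95,-8)]:
        q=proj(g,W((-160+r*np.cos(a)-h*np.sin(a),y,32+r*np.sin(a)+h*np.cos(a))))
        print(j,r,y,h,(np.array([(q[0]-215+.5)*6-.5,(q[1]-310+.5)*5-.5])).round(0))
```

```text
[584.6669883  342.04547636  35.49095803] (-4.225660428329955, array([-0.001, -0.001, -1.   ])) [-6.17411202 -1.94802156 10.0630125 ] [-0.40740983  1.66414804  0.02525457] 23.45158244344779 20.7167
1.04 60 79 8 [409. 339.]
1.04 60 95 8 [376. 375.]
1.04 90 79 8 [322. 294.]
1.04 90 95 8 [289. 328.]
1.04 100 95 -8 [261. 336.]
1.04 60 95 -8 [376. 397.]
1.1 60 79 8 [408. 344.]
1.1 60 95 8 [375. 379.]
1.1 90 79 8 [321. 301.]
1.1 90 95 8 [288. 336.]
1.1 100 95 -8 [263. 345.]
1.1 60 95 -8 [377. 402.]
1.155 60 79 8 [407. 348.]
1.155 60 95 8 [375. 383.]
1.155 90 79 8 [321. 308.]
1.155 90 95 8 [288. 343.]
1.155 100 95 -8 [266. 354.]
1.155 60 95 -8 [379. 408.]
```

View pics/s14.png

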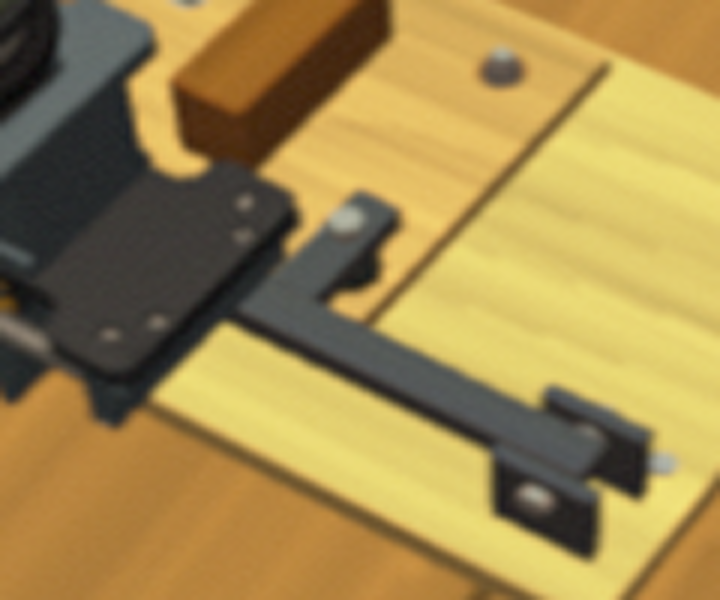

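View pics/w14.png

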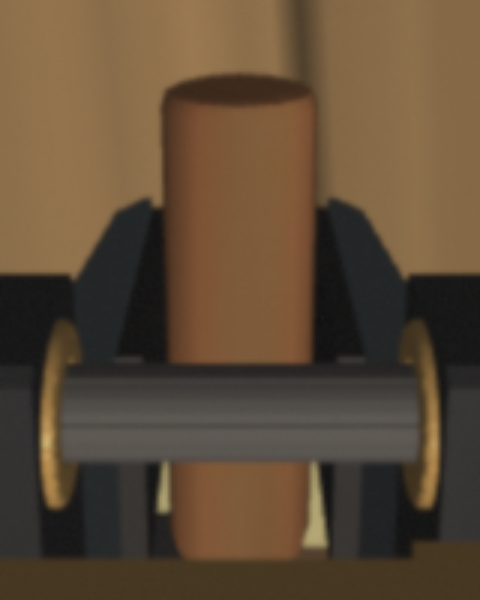

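View pics/t14.png

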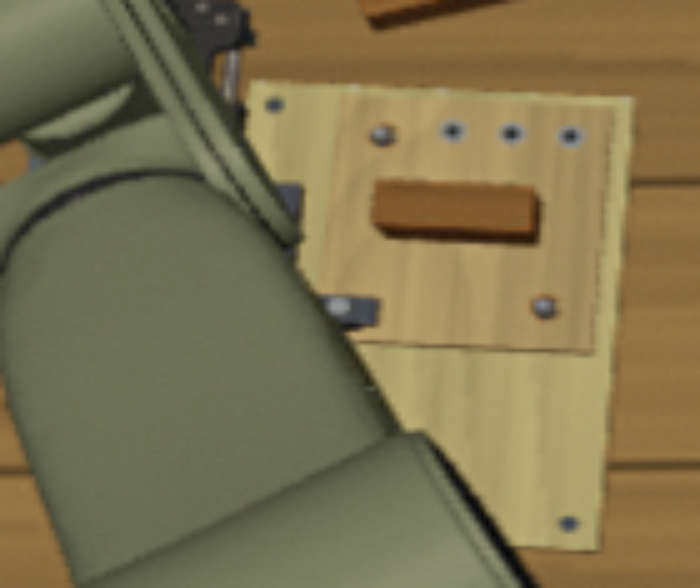

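Run:
```python
from h import *
g=grab_frame('side')
c,s=np.cos(-.0735),np.sin(-.0735)
def W(p): return np.array([571+c*p[0]-s*p[1],209+s*p[0]+c*p[1],18+p[2]])
def edge(r,y,h,a): return proj(g,W((-160+r*np.cos(a)-h*np.sin(a),y,32+r*np.sin(a)+h*np.cos(a))))
def draw(img,j,x0,y0,k,col):
    a=1.10-j
    for y,h in((79,8),(95,8),(95,-8)):
        P=[tuple(int(v) for v in ((edge(r,y,h,a)-[x0,y0]+.5)*k-.5)) for r in (20,174)]
        cv2.line(img,P[0],P[1],col,1)
    return img
a=cv2.resize(cv2.imread('pics/side0.png')[310:420,230:340],None,fx=5,fy=5,interpolation=cv2.INTER_CUBIC)
b=cv2.resize(g['img'][330:420,230:340],None,fx=7,fy=6.6,interpolation=cv2.INTER_CUBIC)
b=cv2.resize(g['img'][335:415,235:335],None,fx=7,fy=7,interpolation=cv2.INTER_CUBIC)
cv2.imwrite('pics/o1.png',draw(a,0,230,310,5,(0,0,255)))
for j,col in((1.04,(255,0,0)),(1.10,(0,255,0)),(1.155,(0,0,255))): draw(b,j,235,335,7,col)
cv2.imwrite('pics/o2.png',b)
```

```text
(no output)
```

View pics/o1.png

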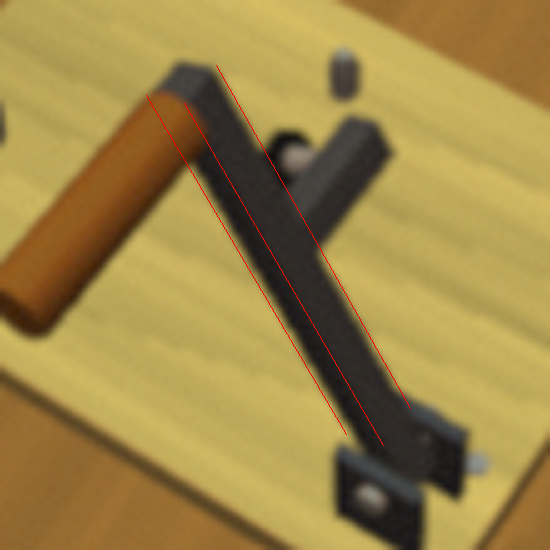

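View pics/o2.png

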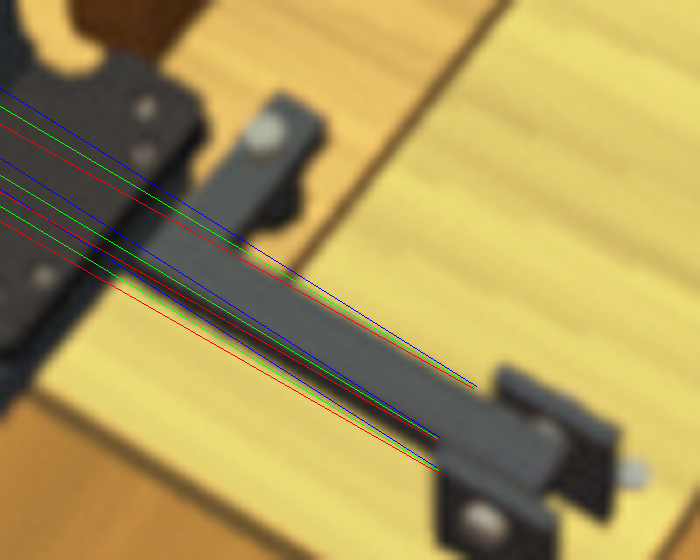

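Run:
```python
from h import *
g=grab_frame('side');im=g['img'][:,:,2].astype(float)+g['img'][:,:,1]
c,s=np.cos(-.0735),np.sin(-.0735)
def W(p): return np.array([571+c*p[0]-s*p[1],209+s*p[0]+c*p[1],18+p[2]])
def edge(r,y,h,j):
    a=1.10-j; return proj(g,W((-160+r*np.cos(a)-h*np.sin(a),y,32+r*np.sin(a)+h*np.cos(a))))
pts=[]
for (x0,x1,y,h,sg) in((274,300,79,8,-1),(254,294,95,-8,1)):
    A=edge(30,y,h,1.1);B=edge(110,y,h,1.1)
    for x in range(x0,x1):
        yp=A[1]+(x-A[0])*(B[1]-A[1])/(B[0]-A[0])
        rows=np.arange(int(yp)-7,int(yp)+8);d=np.diff(im[rows,x])*sg
        k=int(np.argmax(d)); 
        if d[k]<40: continue
        w=d[max(0,k-1):k+2].clip(0);ii=np.arange(max(0,k-1),k-1+len(w)+(0 if k else 1))[:len(w)]
        yy=rows[0]+.5+(w@ii)/w.sum();pts.append((x,yy,y,h))
P=np.array(pts)
for h in(8,-8):
    Q=P[P[:,3]==h];m,b=np.polyfit(Q[:,0],Q[:,1],1);r=Q[:,1]-m*Q[:,0]-b
    print(h,len(Q),'slope',m.round(4),'rms',r.std().round(2),'y at 284',(m*284+b).round(2))
    y=79 if h==8 else 95
    for j in(1.04,1.07,1.1,1.13,1.155):
        A=edge(40,y,h,j);B=edge(90,y,h,j);mm=(B[1]-A[1])/(B[0]-A[0]);print('  ',j,mm.round(4),(A[1]+mm*(284-A[0])).round(2))
```

```text
8 26 slope 0.6396 rms 0.88 y at 284 379.14
   1.04 0.6217 378.13
   1.07 0.6042 378.63
   1.1 0.5869 379.13
   1.13 0.5695 379.62
   1.155 0.555 380.03
-8 40 slope 0.5884 rms 0.16 y at 284 392.65
   1.04 0.6322 393.2
   1.07 0.6155 393.58
   1.1 0.5988 393.97
   1.13 0.5821 394.35
   1.155 0.5682 394.68
```

Emit:
play_rows --pt "0 0 0 0 0" --pt "0 0 0 0 0" --pt "0 0 0 0 0" --pt "0 0 0 0 0" --pt "0 0 0 0 0" --pt "0 0 0 0 0" --pt "0 0 0 0 0" --pt "0 0 0 0 0"

```text
time_s: 21.53
ee_pos: [584.7, 342.0, 35.5]
ee_rot: [-36.7, 89.9, -130.9]
force: [-7.3, -2.0, 9.3]
gripper_width: 23.3
```

Run:
```python
from h import *
f=grab_frame('top');g=grab_frame('side');st=sensors.state()
print(st['ee_pos'],st['force'],st['gripper_width'],st['time_s'])
cv2.imwrite('pics/s15.png',g['img'])
for n,fr in(('top',f),('side',g)):
  for l,z in(('template_block',53),('screw_jar',0),('offcut',0),('tape_measure',0)):
    print(n,l,[(round(r['conf'],2),np.round(onz(fr,r['point'],z),0).tolist()) for r in finder.spot_point(fr,l)][:2])
# template in top: pins/holes/corners from t14 crop (5,4.2)
def A(x,y):return np.array([165+(x+.5)/5-.5,170+(y+.5)/4.2-.5])
print(fit2(f,[A(610,107),A(592,352),A(635,97),A(600,550)],[(75,-70,30),(-75,-70,30)][:2]+[(85,-80,18),(-190,-80,18)],[571,209,-.07]))
```

```text
[584.68737206 342.03751954  35.50822435] [-8.13605669 -3.13222047  9.65862927] 23.158225253905997 21.6333
top template_block [(0.64, [317.0, -196.0, 53.0]), (0.62, [569.0, 216.0, 53.0])]
top screw_jar [(0.96, [746.0, 11.0, 0.0]), (0.31, [739.0, 215.0, 0.0])]
top offcut [(0.56, [740.0, 213.0, 0.0]), (0.48, [574.0, 210.0, 0.0])]
top tape_measure [(0.67, [746.0, -190.0, -0.0])]
side template_block [(0.87, [317.0, -164.0, 53.0]), (0.6, [572.0, 210.0, 53.0])]
side screw_jar []
side offcut []
side tape_measure []
(array([ 5.71160282e+02,  2.09594919e+02, -6.59433951e-02]), array([ 0.25571984, -0.12025968,  0.03213344,  0.15518173, -0.25399801,
       -0.12354693, -0.03664743,  0.07649741]))
```

View pics/s15.png

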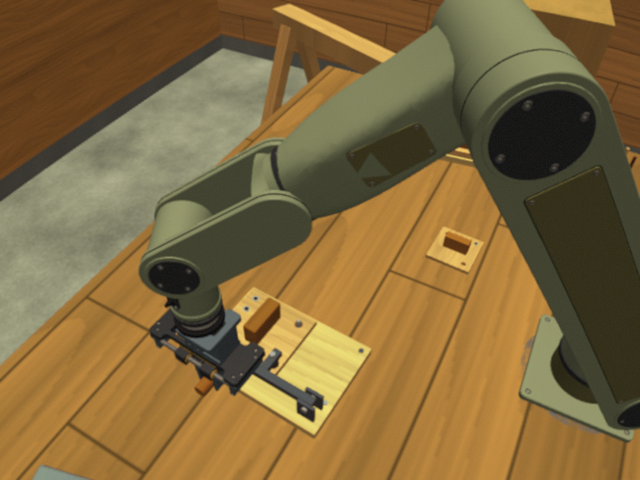

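The last picture shows the template flush on both pins. The lever is level and stable in the grip, and the arm and gripper are clear of the template.

```bash
python3 -c "
from workcell import *
print(job_done())"
```

```text
the job is handed in; nothing more can be done
None
```

I lowered the template over both pins, let go of it with the lever still up, then gripped the lever's dowel and swung it down to about level. I handed the job in at about 21.6 s while still holding the lever. `job_done()` gave no verdict, so the points below are my own last checks.

- **Template:** Both pins show through its holes. Its edges and the base's fit the same position to within 0.3 px in the top camera, so it sits centred and aligned. The gripper and arm look clear of it.
- **Lever angle:** The side-camera edge gives about 1.12 rad and the tool height about 1.085 rad. They disagree slightly, but both are within 1.04–1.155. A second edge in the picture was too noisy to use.
- **Hold and clamp:** The force on the tool is steady at about 10 N upward, with the jaws at 23 mm on the 24 mm dowel. I could not measure the foot's force directly. At these angles its spring should give roughly 5–8 N on the template.
- **Bystanders:** In the top camera the jar, offcut and tape measure are within about 5 mm of where they started, which is within the detector's scatter. The side camera detected none of them in the last picture, so it gave no second check.

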